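Bolt the solvent locker with its safety catch held down

ROBOT

A 7-joint arm with a two-finger parallel gripper is mounted at the origin on the work surface; the furniture and walls round the work are solid. World frame = base frame: x ahead of the robot, y to its left, z up, the work surface at z = 0. Lengths are in m, angles in rad, forces in N, time in s.
With the tool pointing down it reaches from about 0.425 to 0.875 m from the base axis. Payload 8.4 kg.
Tool frame: the origin (TCP) lies midway between the tips of the shut fingers; the grasp point (between the pads) lies 19 mm behind it; z points along the fingers, y is the line along which they close (so a half turn about z gives the same grasp; the last joint's range is limited). The gripper opens to 85 mm and grips with 20 to 120 N. Pads are 22 mm wide; open, the fingers measure 114 mm over their backs; the gripper's body (76 mm by 85 mm) begins 54 mm behind the grasp point. The pads swing forward as they close: fully open they stand 13 mm farther back than shut.
Start: joints at [-1.406, 0.333, 0.04, 1.465, -0.013, 1.343, -0.059], TCP at [0.169, 0.627, 0.231] pointing down, gripper open.
Joint ranges: [-2.58, 2.58], [-0.38, 2.09], [-1.3, 1.39], [0.25, 2.4], [-1.5, 4.64], [0.08, 2.09], [-2.65, 2.65]. Speed limits (rad/s): [2.22, 2.22, 2.79, 2.79, 3.14, 3.14, 3.14].

INTERFACE

Orientations are given as a 3x3 rotation matrix whose columns are the frame's x, y, z axes.
In Python, from station import arm, eyes, recognise, silhouettes gives the robot as it stands.
- The arm moves only by the tool apply_moves, never from a script. Its arguments are lists of equal length, an entry for each row: "dp": the shift along the world's x, y, z in m, a list of three; "turn": the turn about the world's z in rad; "fingers": the closure, from 0 (fully open) to 1 (shut). In form: {"dp": [[tx, ty, tz], ...], "turn": [turn, ...], "fingers": [fingers, ...]}. A call has 1 to 8 rows; each row shifts and turns the commanded pose from where the row before left it; what a row does not reach is not made up. A row lasts 1/8 s, in which the tool goes at most 62.5 mm and 10.7 degrees, less where a joint would pass 70% of its speed; a pose out of reach is approached as far as the arm can. A call with a gripper value outside its range is refused whole. The fingers move at their own pace and stop on an object; "newtons" is the grip in N (left out, the last holds). Time passes only in rows, so rows that do not move let the fingers close. It gives the time, the measured TCP pose, the force, the opening and the grip force at its end, in the units of the state.
- arm.get_state(): the state, without advancing time (a new reading comes with each control period).
- eyes.snapshot(name): name is "scene" or "top" or "wrist"; returns the picture (384x512x3 uint8, red, green, blue); there is no depth.
- eyes.get_calibration(name): a dict with "fx", "fy", "cx", "cy" (pixels), "camera_from_world" (4x4, takes a point from world to camera coordinates); the wrist camera has in their place "tool_from_camera" (4x4, takes a point from camera to tool coordinates, whose origin is the TCP and whose axes are the flange's). Camera axes: x right, y up, looking along -z (the intrinsics and any distortion apply to the point x, -y, -z); pixel columns grow to the right and rows downward; lengths in m; the calibration is good to about 2 mm. A picture is of the moment at which its call begins: read the wrist's pose just before it. get_calibration takes no time and is no camera call.
- arm.finish_job(): hands the job in; it is judged then, once.
Trained networks look in the newest picture that a camera, given by its name, has taken for a name from the list of things; names that differ only in an ending like _2 or _b are one class to them, and where a whole thing is asked for, a point or a joint stands for the part that bears it (a point fixed in the world has none). Each returns a list of dicts, best first, with "conf" (0 to 1); they miss things now and then, are a little off and sometimes report something else, mostly with a low value. They report only what shows in the picture. A call takes as long as a camera call.
- recognise(query, camera): "at" ([column, row] in pixels, amid what is visible of it).
- silhouettes(query, camera): "region" (384x512 bool, what is visible of it) and "at" ([column, row] in pixels, amid what is visible of it).
The state is a dict: "clock": time; "joints": joint angles; "qd": joint speeds; "tau": joint torques, N m; "position": TCP position; "eef_rot": TCP orientation; "ft_force": force on the tool from outside, world axes, zero at the start; "ft_torque": the same for the moment, N m; "width": finger opening in m; "finger_force": force on a finger pad.
Only numpy, scipy, OpenCV 4.12 (cv2) and the standard library are available. Lean on these libraries where they do the work, as an engineer would, in place of code of your own. Each camera call takes 0.05 s, during which the arm holds its last target. There are 200 camera calls.

TASK

Bolt the yellow solvent locker shut: press the red spring catch bar down with one fingertip and keep it down while the other fingertip pushes the bolt by its black thumb plate all the way home into the keeper; then let go, so that the catch springs back up and locks the bolt. Only push and press, do not ram the bolt, and leave the things lying on the lid and round about where they are.

Things in the scene. Friction and masses are not known exactly. Their poses are not given: they have to be found in the camera images.
- locker: Low yellow steel locker fixed to the table, 180 deep (x), 290 wide (y), lid top 60 mm above the table; it may stand turned about the vertical. Origin: centre of its underside. Its +y is the way the bolt slides home (robot's left when not turned), +x points to the back. On the lid the red catch bar lies along y at x=-54, the bolt along y at x=+14, 68 mm behind it.
- keeper (a point): Centre of the dark steel keeper's mouth, which the bolt's nose enters: locker (14, 110, 12 above the lid). The bolt is a 12 mm steel bar, axis 12 above the lid, in two steel staples at locker y=-60 and +74. Staples and keeper rise 22 above the lid; except for the bar and the thumb plate nothing between x=-80 and +40 is higher.
- bolt (a joint): Bolt travel in m: 0 drawn, 0.065 fully home at its stop. 2 N friction; stays where left. Starts at 0 to 0.016, free up to 0.020; from there three teeth strike the catch's pawl unless the catch is down by 0.006 or more. Let up on the way, the pawl jumps in between the teeth and blocks it. Past 0.058 the pawl springs up behind the last tooth and locks the bolt home.
- bolt_handle: Black upright thumb plate on the bolt, 30 wide (locker x), 8 thick (locker y, the way it slides), 34 high. Origin: its centre, 103 mm above the table; the rear face to push on is 4 mm to locker -y of it. Axes as the locker's. At locker y=-15 with the bolt fully drawn; moves with the bolt.
- catch (a joint): How far the spring catch is pressed, in m: 0 up, 0.010 fully down. About 3 N starts it, 6 N holds it fully down; it springs up when let go.
- catch_bar: Smooth red press bar of the spring catch, 28 wide (locker x), 130 long (locker y, centred on the locker), 6 thick, its flat top 96 mm above the table when up. Origin: centre of the top face; goes straight down with the catch. A fingertip may press it anywhere and slide along it. Axes as the locker's.
- yellow_tube: Yellow paint tube, 35x102x23, lying on the back of the locker's lid. Sizes in mm. Loose, to be left alone. Origin: on its underside.
- pink_eraser: Pink eraser block, 24x46x13, lying on the back of the locker's lid. Sizes in mm. Loose, to be left alone. Origin: on its underside.
- mug: White mug, 93 high, standing to the right of the locker. Sizes in mm. Loose, to be left alone. Origin: on its underside.
- glass_bottle: Small glass bottle, 104 high, at the back left of the table. Sizes in mm. Loose, to be left alone. Origin: on its underside.
- red_tube: Red paint tube, 36x108x22, lying at the back edge of the table behind the locker. Sizes in mm. Loose, to be left alone. Origin: on its underside.

How it is judged:
On the way, in this order (a step that is already met when the one before it is completed fails the run):
1. a finger holds the catch down while the bolt is still drawn (value of joint catch above 0.006 m and contact force between the fingers and catch_bar above 1 N and value of joint bolt below 0.024 m), for 0.1 s.
2. one finger holds the catch down while another pushes the bolt along by its thumb plate (value of joint catch above 0.0055 m and contact force between the fingers and catch_bar above 0.5 N and contact force between the fingers and bolt_handle above 0.5 N and value of joint bolt above 0.03 m), for 0.05 s.
At the end, for the whole second after the job is handed in: The bolt is home (at least 60 of its 65 mm) and at rest, and the catch is up again (within 3 mm of its top) (value of joint bolt above 0.06 m and value of joint catch below 0.003 m and velocity of joint bolt between -0.005 and 0.005 m/s); the robot touches nothing.
It fails at once if the catch is let up while the bolt is on its way (value of joint bolt between 0.0305 and 0.056 m and value of joint catch below 0.004 m).
It fails at once if the bolt is rammed (over 50 N from the fingers) (contact force between the fingers and bolt_handle above 50 N).
It fails at once if a thing on the lid or round about is moved more than 20 mm or lifted (distance of any of yellow_tube, pink_eraser, mug, glass_bottle, red_tube from where it was at the start of the episode above 0.02 m).
It also fails if it takes over 40 s, if anything falls off the work surface, if the arm or the gripper's body presses on something with over 40 N, if the wrist force passes 120 N, or if a joint passes its speed limit or range.

## Working session

There is one attempt and no reset: what is moved stays moved. The work goes in short steps, Python scripts to look and compute and a tool call to move; the robot and the scene stay as the last step left them, time stands still between calls to the robot, and variables do not carry over. Pictures are saved under pics/ and viewed, at most 10 in all, crops included, and the job is handed in when it is done.

Besides the shell and the picture viewer there is one more tool, called after "Call:" as a command line: name --pt "numbers of a row" for each row, then --argument value for the rest. apply_moves: Moves the arm, as the interface text tells. Its arguments: {"type":"object","properties":{"dp":{"type":"array"},"turn":{"type":"array"},"fingers":{"type":"array"},"newtons":{"type":"number"}},"required":["dp","turn","fingers"]}

```bash
ls; mkdir -p pics; python3 - <<'E'
from station import arm, eyes, recognise, silhouettes
import cv2, numpy as np
s=arm.get_state()
for k in s: print(k,np.round(s[k],3).tolist())
for c in ("scene","top"):
    im=eyes.snapshot(c); cv2.imwrite(f"pics/{c}0.png",im[:,:,::-1])
    k=eyes.get_calibration(c); print(c,{a:np.round(b,4).tolist() for a,b in k.items()})
    for q in ("locker","bolt_handle","catch_bar","mug","keeper"):
        try: print(q,[(np.round(d["at"],1).tolist(),round(d["conf"],2)) for d in recognise(q,c)][:3])
        except Exception as e: print(q,e)
E
```

```text
pics
clock 0.0
joints [-1.406, 0.334, 0.04, 1.466, -0.013, 1.343, -0.059]
qd [0.001, -0.001, -0.002, 0.002, 0.004, -0.0, 0.0]
tau [0.0, -65.854, 1.366, -40.557, 0.017, 0.012, -0.0]
position [0.169, 0.627, 0.23]
eef_rot [[-0.965, 0.261, -0.0], [0.261, 0.965, -0.002], [-0.0, -0.002, -1.0]]
ft_force [-0.012, 0.814, 0.136]
ft_torque [-0.065, -0.02, -0.039]
finger_force 0.0
width 0.085
scene {'fx': 425.0595, 'fy': 425.0595, 'cx': 256.8229, 'cy': 188.2787, 'camera_from_world': [[0.77, -0.6376, -0.0241, -0.4537], [0.3099, 0.3408, 0.8876, -0.2335], [-0.5577, -0.6909, 0.46, -0.8362], [0.0, 0.0, 0.0, 1.0]]}
locker [([233.9, 200.3], 0.8)]
bolt_handle [([238.4, 181.7], 0.81), ([234.0, 203.1], 0.63)]
catch_bar [([218.9, 188.1], 0.94)]
mug [([281.9, 263.4], 0.67), ([224.7, 187.9], 0.55)]
keeper [([233.9, 204.4], 0.84)]
top {'fx': 430.1937, 'fy': 430.1937, 'cx': 252.2229, 'cy': 193.0336, 'camera_from_world': [[0.0277, -0.9995, -0.0118, -0.0212], [0.9906, 0.0258, 0.1342, -0.5703], [-0.1338, -0.0154, 0.9909, -0.9673], [0.0, 0.0, 0.0, 1.0]]}
locker [([235.6, 208.1], 0.55)]
bolt_handle [([243.3, 195.1], 0.94), ([243.0, 228.4], 0.23)]
catch_bar [([239.7, 227.8], 0.71), ([369.2, 261.4], 0.57)]
mug [([371.2, 259.6], 0.94)]
keeper [([237.6, 206.0], 0.92)]
```

View pics/scene0.png

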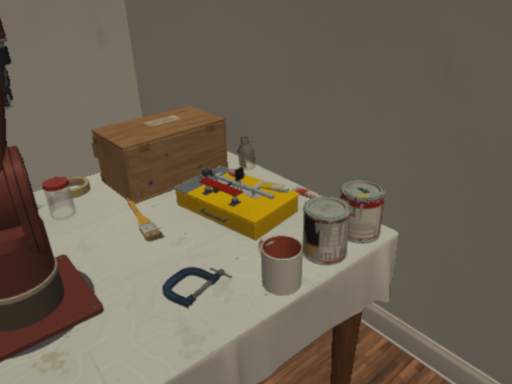

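View pics/top0.png

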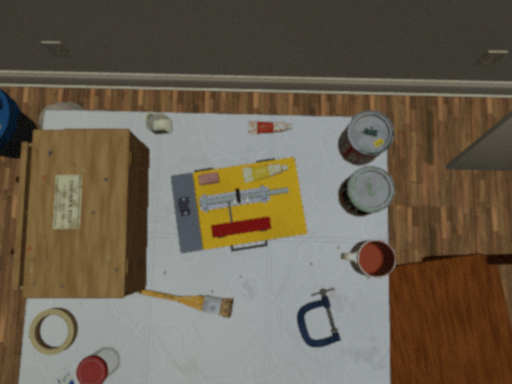

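```bash
cat > h.py <<'E'
from station import arm, eyes, recognise, silhouettes
import cv2, numpy as np
def ray(c,uv,z):
    k=eyes.get_calibration(c); T=np.array(k["camera_from_world"]); R,t=T[:3,:3],T[:3,3]
    o=-R.T@t; d=R.T@np.array([(uv[0]-k["cx"])/k["fx"],-(uv[1]-k["cy"])/k["fy"],-1])
    return o+d*(z-o[2])/d[2]
def proj(c,P):
    k=eyes.get_calibration(c); T=np.array(k["camera_from_world"]); q=np.asarray(P)@T[:3,:3].T+T[:3,3]
    return np.c_[k["cx"]+k["fx"]*q[:,0]/-q[:,2], k["cy"]-k["fy"]*q[:,1]/-q[:,2]]
E
python3 - <<'E'
from h import *
for c in ("top","scene"):
    im=eyes.snapshot(c)
    for q,z in (("locker",.06),("catch_bar",.096),("bolt_handle",.103)):
        r=silhouettes(q,c)
        if not r: print(c,q,None); continue
        m=r[0]["region"].astype(np.uint8)
        ct=max(cv2.findContours(m,cv2.RETR_EXTERNAL,2)[0],key=cv2.contourArea)
        box=cv2.boxPoints(cv2.minAreaRect(ct))
        print(c,q,round(r[0]["conf"],2),r[0]["at"],m.sum()); print(np.round([np.r_[b,ray(c,b,z)[:2]] for b in box],3).tolist())
        if q=="catch_bar":
            ys,xs=np.nonzero(m); P=np.array([ray(c,p,z)[:2] for p in zip(xs,ys)]); mu=P.mean(0); w,v=np.linalg.eigh(np.cov(P.T)); 
            print("bar",mu,"yaw",np.degrees(np.arctan2(-v[0,1],v[1,1])),np.sqrt(12*w))
    cv2.imwrite(f"pics/{c}1.png",cv2.resize(im[140:260,150:330] if c=="top" else im[130:240,160:310],None,fx=4.4,fy=4.4,interpolation=3)[:,:,::-1])
E
```

```text
top locker 0.77 [234.3, 209.3] 9264
[[168.659, 174.283, 0.606, 0.188], [295.127, 154.827, 0.659, -0.103], [308.191, 239.74, 0.465, -0.135], [181.723, 259.197, 0.414, 0.148]]
top catch_bar 0.71 [243.4, 229.8] 733
[[211.342, 222.949, 0.495, 0.081], [269.973, 214.154, 0.517, -0.047], [272.166, 228.775, 0.485, -0.052], [213.535, 237.57, 0.463, 0.075]]
bar [0.48808004 0.01279843] yaw 10.03576804599712 [0.0297669  0.12779216]
top bolt_handle 0.85 [240.6, 194.3] 464
[[204.692, 196.462, 0.552, 0.097], [258.538, 185.692, 0.578, -0.02], [261.038, 198.192, 0.551, -0.026], [207.192, 208.962, 0.524, 0.09]]
scene locker 0.9 [232.0, 201.0] 5496
[[168.213, 203.344, 0.369, 0.082], [193.198, 146.857, 0.621, 0.367], [302.634, 195.261, 0.649, -0.114], [277.65, 251.749, 0.437, -0.253]]
scene catch_bar 0.88 [219.2, 187.7] 403
[[197.818, 184.96, 0.444, 0.056], [203.76, 171.454, 0.5, 0.114], [242.533, 188.515, 0.516, -0.036], [236.591, 202.02, 0.464, -0.081]]
bar [0.47926005 0.00645364] yaw 6.525031156632024 [0.04429872 0.1341389 ]
scene bolt_handle 0.69 [238.6, 182.6] 378
[[217.914, 176.466, 0.503, 0.05], [241.69, 166.276, 0.587, 0.058], [251.569, 189.328, 0.522, -0.065], [227.793, 199.517, 0.448, -0.068]]
```

View pics/top1.png

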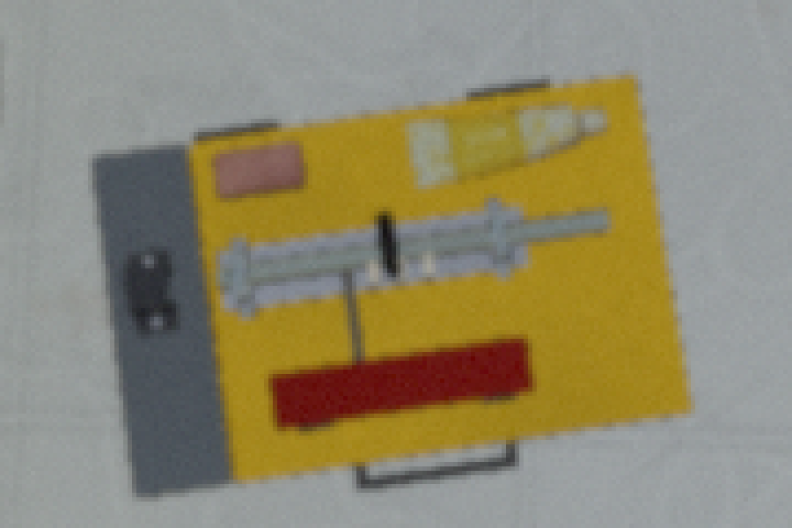

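View pics/scene1.png

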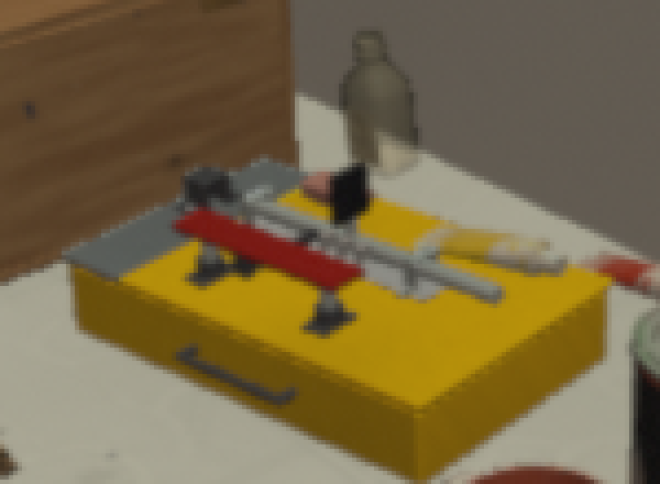

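```bash
cat >> h.py <<'E'
from scipy.optimize import minimize
def boxes(p,b=0,cy=0):
    x,y,a=p; R=np.array([[np.cos(a),-np.sin(a)],[np.sin(a),np.cos(a)]])
    f=lambda L: np.c_[np.asarray(L)[:,:2]@R.T+[x,y],np.asarray(L)[:,2]]
    return f
BAR=[(-68,-65,96),(-40,-65,96),(-40,65,96),(-68,65,96)]
def fit():
    im=cv2.cvtColor(eyes.snapshot("top"),cv2.COLOR_RGB2HSV).astype(int)
    im=im[195:250,195:290]
    m=(((im[...,0]<6)|(im[...,0]>172))&(im[...,1]>150)).astype(np.uint8)
    n,l,s,_=cv2.connectedComponentsWithStats(m); i=1+np.argmax(s[1:,4]); m=(l==i)
    ys,xs=np.nonzero(m); U=np.c_[xs+195,ys+195]
    P=np.array([ray("top",u,.096)[:2] for u in U]); mu=P.mean(0); w,v=np.linalg.eigh(np.cov(P.T))
    e=v[:,1]*np.sign(v[1,1]); a=np.arctan2(-e[0],e[1])
    R=np.array([[np.cos(a),-np.sin(a)],[np.sin(a),np.cos(a)]])
    return mu,a,np.sqrt(12*w),mu-R@[-.054,0]
E
python3 - <<'E'
from h import *
mu,a,w,o=fit(); print("bar",mu,np.degrees(a),w,"locker",o)
R=np.array([[np.cos(a),-np.sin(a)],[np.sin(a),np.cos(a)]])
im=eyes.snapshot("top")[175:215,215:262].astype(int); m=im.sum(2)<120
n,l,s,cen=cv2.connectedComponentsWithStats(m.astype(np.uint8)); print(s[1:],cen[1:])
i=1+np.argmax(s[1:,4]); u=cen[i]+[215,175]
for z in (.12,.112,.103): print(z,(ray("top",u,z)[:2]-o)@R)
k=np.array(eyes.get_calibration("top")["camera_from_world"]);print("cam",-k[:3,:3].T@k[:3,3])
f=lambda x,y,z:np.r_[o+R@[x,y],z]
print("lid corners px",proj("top",[f(sx*.09,sy*.145,.06) for sx in(-1,1) for sy in(-1,1)]))
print("lid corners scene",proj("scene",[f(sx*.09,sy*.145,.06) for sx in(-1,1) for sy in(-1,1)]))
print("bar scene",proj("scene",[f(-.054+sx*.014,sy*.065,.096) for sx in(-1,1) for sy in(-1,1)]))
for y in (-.02,-.015,-.007,0,.005): print(y,proj("scene",[f(.014,y,.103)]))
E
```

```text
bar [0.48819811 0.01632812] 10.261470513006394 [0.02242609 0.12421644] locker [0.54133439 0.02594771]
[[21 14  4 12 19]] [[22.57894737 19.68421053]]
0.12 [ 0.01333639 -0.00418003]
0.112 [ 0.01443278 -0.00397385]
0.103 [ 0.01566622 -0.0037419 ]
cam [ 0.43603859 -0.02132132  1.03477469]
lid corners px [[307.25600425 233.6315274 ]
 [179.91705375 253.21788316]
 [294.16633723 156.35298726]
 [169.90183946 175.26496673]]
lid corners scene [[255.96485813 221.62191819]
 [174.29160711 186.7805808 ]
 [300.66579861 192.64735649]
 [220.84029899 164.94705901]]
bar scene [[236.22175633 194.3817496 ]
 [199.36007256 179.94312001]
 [243.91142    190.11660356]
 [207.15053689 176.20657467]]
-0.02 [[244.68169316 175.20349035]]
-0.015 [[243.24874826 174.7010546 ]]
-0.007 [[240.97156714 173.90260296]]
0 [[238.99455091 173.20939861]]
0.005 [[237.59117162 172.7173295 ]]
```

Call:
apply_moves --pt "0.01 -0.01 0.04" --pt "0.04 -0.03 0.04" --pt "0.045 -0.035 0.02" --pt "0.05 -0.03 0" --pt "0.05 -0.03 0" --pt "0.04 -0.045 0" --pt "0.03 -0.05 0" --pt "0.02 -0.06 0" --turn '[0,-0.14,-0.14,-0.14,-0.14,-0.14,-0.14,-0.14]' --fingers '[0,0.2,0.36,0.36,0.36,0.36,0.36,0.36]'

```text
clock: 2.1
position: [0.4544, 0.3372, 0.3301]
eef_rot: [[-0.316, 0.949, 0.0], [0.949, 0.316, -0.0], [-0.0, 0.0, -1.0]]
ft_force: [1.4, 0.5, 0.6]
width: 0.0553
finger_force: 0.0
```

Call:
apply_moves --pt "0.01 -0.05 0" --pt "0.01 -0.05 0" --pt "0.01 -0.05 0" --pt "0.01 -0.05 0" --pt "0.01 -0.05 0" --pt "0.01 -0.05 -0.03" --pt "0.0125 -0.046 -0.04" --pt "0 0 -0.04" --turn '[-0.04,-0.04,-0.04,-0.02,0,0,0,0]' --fingers '[0.36,0.36,0.36,0.36,0.36,0.36,0.36,0.36]'

```text
clock: 3.1
position: [0.5263, -0.0116, 0.2199]
eef_rot: [[-0.18, 0.984, 0.002], [0.984, 0.18, -0.001], [-0.001, 0.002, -1.0]]
ft_force: [-0.8, 1.2, -0.7]
width: 0.0546
finger_force: 0.0
```

```bash
python3 - <<'E'
from h import *
s=arm.get_state(); R=np.array(s["eef_rot"]); print(s["position"],s["ft_force"],np.degrees(np.arctan2(R[1,1],R[0,1])),s["joints"])
im=eyes.snapshot("wrist"); cv2.imwrite("pics/w2.png",im[:,:,::-1])
E
```

```text
[ 0.52630855 -0.01163833  0.21987172] [-0.77665526  1.16743436 -0.70003764] 10.340815135725377 [-0.7079565   0.08440247  0.69028219  1.81025895 -0.05567874  1.26476797
  0.17774644]
```

View pics/w2.png

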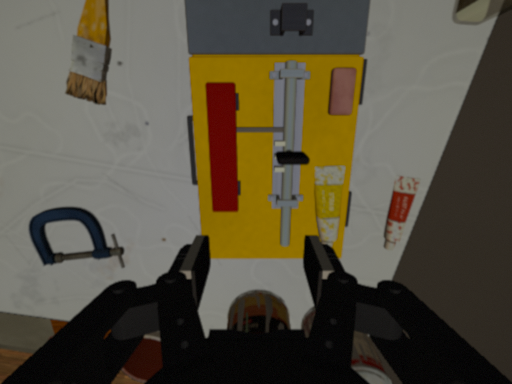

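```bash
python3 - <<'E'
from h import *
s=arm.get_state(); R=np.array(s["eef_rot"]); p=np.array(s["position"])
k=eyes.get_calibration("wrist"); print({a:np.round(b,3).tolist() for a,b in k.items()})
T=np.array(k["tool_from_camera"])
o=p+R@T[:3,3]
a=np.radians(10.26); L=np.array([[np.cos(a),-np.sin(a)],[np.sin(a),np.cos(a)]]); lo=np.array([.5413,.0259])
def wr(u,z):
    d=R@T[:3,:3]@np.array([(u[0]-k["cx"])/k["fx"],-(u[1]-k["cy"])/k["fy"],-1]); return (o+d*(z-o[2])/d[2])[:2]
for n,u,z in [("bar",(207,84),.096),("bar",(232,82),.096),("bar",(239,210),.096),("bar",(213,212),.096),("plate",(293,164),.12),("plate",(291,153),.12),("tip",(200,240),.22),("tip",(315,240),.22)]:
    print(n,(wr(u,z)-lo)@L)
print("tcp",(p[:2]-lo)@L)
E
```

```text
{'fx': 269.124, 'fy': 269.124, 'cx': 256.335, 'cy': 192.246, 'tool_from_camera': [[-0.001, 0.95, 0.313, 0.08], [1.0, 0.001, -0.001, -0.0], [-0.001, 0.313, -0.95, -0.143], [0.0, 0.0, 0.0, 1.0]]}
bar [-0.06937708  0.06454762]
bar [-0.04676485  0.06628885]
bar [-0.04256288 -0.05774105]
bar [-0.06985285 -0.06013665]
plate [ 0.00833091 -0.00337982]
plate [0.0061075  0.00651443]
tip [-0.05612823 -0.02598762]
tip [ 0.00938994 -0.02561335]
tcp [-0.02389439 -0.03147178]
```

Call:
apply_moves --pt "0.002 0 -0.03" --pt "0 0 -0.03" --pt "0 0 -0.03" --pt "0 0 -0.02" --pt "0 0 -0.01" --pt "0 0 -0.003" --pt "0 0 0" --pt "0 0 0" --turn '[0,0,0,0,0,0,0,0]' --fingers '[0.36,0.36,0.36,0.36,0.36,0.36,0.36,0.36]'

```text
clock: 4.15
position: [0.5283, -0.007, 0.0981]
eef_rot: [[-0.186, 0.983, 0.001], [0.983, 0.186, 0.0], [0.0, 0.001, -1.0]]
ft_force: [-0.1, -0.9, -0.3]
width: 0.0547
finger_force: 0.0
```

Call:
apply_moves --pt "0 0 -0.004" --pt "0 0 0" --pt "0 0 0" --turn '[0,0,0]' --fingers '[0.36,0.36,0.36]'

```text
clock: 4.53
position: [0.5278, -0.0071, 0.0934]
eef_rot: [[-0.186, 0.983, -0.0], [0.983, 0.186, -0.0], [0.0, -0.0, -1.0]]
ft_force: [-0.3, 0.3, -0.8]
width: 0.0546
finger_force: 0.0
```

Call:
apply_moves --pt "0 0 -0.004" --pt "0 0 0" --pt "0 0 0" --turn '[0,0,0]' --fingers '[0.36,0.36,0.36]'

```text
clock: 4.9
position: [0.528, -0.0071, 0.0895]
eef_rot: [[-0.186, 0.983, 0.0], [0.983, 0.186, 0.0], [-0.0, 0.0, -1.0]]
ft_force: [-0.2, -0.0, 3.0]
width: 0.0546
finger_force: 1.4
```

Call:
apply_moves --pt "0 0 -0.004" --pt "0 0 0" --pt "0 0 0" --turn '[0,0,0]' --fingers '[0.36,0.36,0.36]'

```text
clock: 5.28
position: [0.528, -0.0071, 0.0855]
eef_rot: [[-0.186, 0.983, 0.0], [0.983, 0.186, -0.0], [-0.0, 0.0, -1.0]]
ft_force: [0.8, -0.3, 4.1]
width: 0.0547
finger_force: 2.0
```

Call:
apply_moves --pt "0 0 -0.003" --pt "0 0 0" --pt "0 0 0" --turn '[0,0,0]' --fingers '[0.36,0.36,0.36]'

```text
clock: 5.65
position: [0.528, -0.0071, 0.0824]
eef_rot: [[-0.186, 0.983, 0.0], [0.983, 0.186, -0.0], [-0.0, 0.0, -1.0]]
ft_force: [1.2, -0.8, 4.6]
width: 0.0549
finger_force: 2.5
```

Call:
apply_moves --pt "0 0 -0.002" --pt "0 0 0" --pt "0 0 0" --turn '[0,0,0]' --fingers '[0.36,0.36,0.36]'

```text
clock: 6.02
position: [0.5282, -0.0071, 0.0818]
eef_rot: [[-0.186, 0.983, 0.0], [0.983, 0.186, 0.001], [0.001, 0.001, -1.0]]
ft_force: [-4.6, -0.5, 22.8]
width: 0.0547
finger_force: 11.4
```

```bash
python3 - <<'E'
from h import *
im=eyes.snapshot("scene"); cv2.imwrite("pics/s3.png",cv2.resize(im[100:240,150:320],None,fx=4.2,fy=4.2,interpolation=3)[:,:,::-1])
print(arm.get_state()["ft_force"])
E
```

```text
[-4.93875307 -0.70435049 23.49207058]
```

View pics/s3.png

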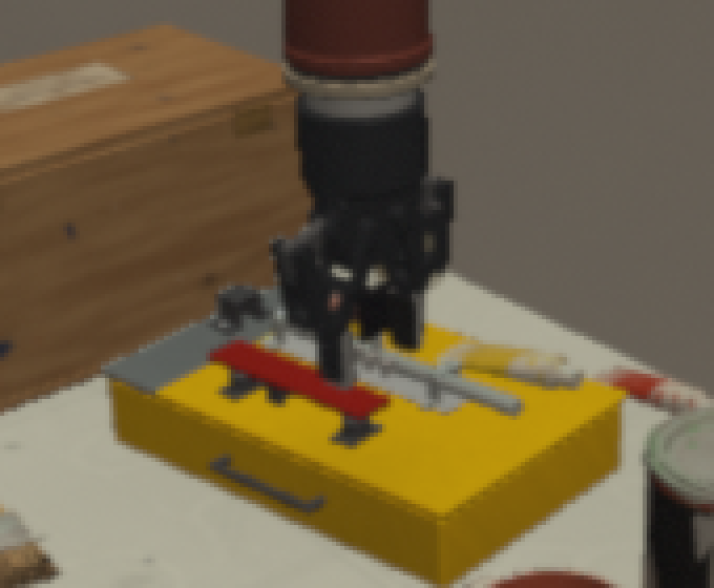

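Call:
apply_moves --pt "0 0 0.0013" --pt "-0.0007 0.004 0" --pt "-0.0007 0.004 0" --pt "-0.0007 0.004 0" --pt "-0.0007 0.004 0" --pt "0 0 0" --turn '[0,0,0,0,0,0]' --fingers '[0.36,0.36,0.36,0.36,0.36,0.36]'

```text
clock: 6.82
position: [0.5255, 0.0074, 0.0821]
eef_rot: [[-0.185, 0.983, 0.001], [0.983, 0.185, -0.002], [-0.002, 0.001, -1.0]]
ft_force: [0.7, -5.1, 8.7]
width: 0.0547
finger_force: 4.5
```

Call:
apply_moves --pt "-0.0009 0.005 0" --pt "-0.0009 0.005 0" --pt "-0.0009 0.005 0" --pt "-0.0009 0.005 0" --pt "0 0 0" --turn '[0,0,0,0,0]' --fingers '[0.36,0.36,0.36,0.36,0.36]'

```text
clock: 7.45
position: [0.5218, 0.0274, 0.0821]
eef_rot: [[-0.185, 0.983, 0.001], [0.983, 0.185, -0.002], [-0.002, 0.0, -1.0]]
ft_force: [0.4, -6.6, 9.6]
width: 0.0547
finger_force: 4.8
```

Call:
apply_moves --pt "-0.0009 0.005 0" --pt "-0.0009 0.005 0" --pt "-0.0009 0.005 0" --pt "-0.0009 0.005 0" --pt "0 0 0" --turn '[0,0,0,0,0]' --fingers '[0.36,0.36,0.36,0.36,0.36]'

```text
clock: 8.07
position: [0.5182, 0.0476, 0.0821]
eef_rot: [[-0.185, 0.983, 0.001], [0.983, 0.185, -0.001], [-0.001, 0.0, -1.0]]
ft_force: [0.5, -4.6, 7.9]
width: 0.0546
finger_force: 4.8
```

Call:
apply_moves --pt "-0.0004 0.002 0" --pt "-0.0004 0.002 0" --pt "0 0 0" --turn '[0,0,0]' --fingers '[0.36,0.36,0.36]'

```text
clock: 8.45
position: [0.5176, 0.0511, 0.0821]
eef_rot: [[-0.185, 0.983, 0.001], [0.983, 0.185, -0.002], [-0.002, 0.001, -1.0]]
ft_force: [1.8, -7.3, 8.8]
width: 0.0544
finger_force: 5.1
```

Call:
apply_moves --pt "-0.0004 0.002 0" --pt "0 0 0" --turn '[0,0]' --fingers '[0.36,0.36]'

```text
clock: 8.7
position: [0.5172, 0.053, 0.0821]
eef_rot: [[-0.185, 0.983, 0.001], [0.983, 0.185, -0.002], [-0.002, 0.001, -1.0]]
ft_force: [1.7, -6.9, 9.2]
width: 0.0545
finger_force: 4.9
```

Call:
apply_moves --pt "-0.0004 0.002 0" --pt "0 0 0" --turn '[0,0]' --fingers '[0.36,0.36]'

```text
clock: 8.95
position: [0.5169, 0.0551, 0.0821]
eef_rot: [[-0.185, 0.983, 0.001], [0.983, 0.185, -0.002], [-0.002, 0.001, -1.0]]
ft_force: [2.0, -7.1, 8.6]
width: 0.0546
finger_force: 5.1
```

Call:
apply_moves --pt "-0.0002 0.001 0" --pt "0 0 0" --turn '[0,0]' --fingers '[0.36,0.36]'

```text
clock: 9.2
position: [0.5167, 0.0559, 0.0821]
eef_rot: [[-0.185, 0.983, 0.001], [0.983, 0.185, -0.002], [-0.002, 0.001, -1.0]]
ft_force: [1.2, -7.7, 8.3]
width: 0.0543
finger_force: 4.8
```

Call:
apply_moves --pt "-0.0002 0.001 0" --pt "0 0 0" --turn '[0,0]' --fingers '[0.36,0.36]'

```text
clock: 9.45
position: [0.5165, 0.0568, 0.0821]
eef_rot: [[-0.184, 0.983, 0.001], [0.983, 0.184, -0.002], [-0.002, 0.001, -1.0]]
ft_force: [1.3, -7.6, 8.4]
width: 0.0546
finger_force: 5.5
```

Call:
apply_moves --pt "-0.0002 0.001 0" --pt "0 0 0" --turn '[0,0]' --fingers '[0.36,0.36]'

```text
clock: 9.7
position: [0.5165, 0.0568, 0.0821]
eef_rot: [[-0.183, 0.983, 0.002], [0.983, 0.183, -0.003], [-0.003, 0.001, -1.0]]
ft_force: [2.8, -10.3, 9.2]
width: 0.0549
finger_force: 6.9
```

Call:
apply_moves --pt "-0.0002 0.001 0" --pt "0 0 0" --turn '[0,0]' --fingers '[0.36,0.36]'

```text
clock: 9.95
position: [0.5165, 0.0569, 0.0821]
eef_rot: [[-0.183, 0.983, 0.002], [0.983, 0.183, -0.004], [-0.004, 0.001, -1.0]]
ft_force: [4.1, -12.9, 7.6]
width: 0.0549
finger_force: 8.3
```

Call:
apply_moves --pt "0.0003 -0.0015 0.001" --pt "0 0 0.01" --pt "0 0 0.02" --pt "0.002 -0.01 0.04" --pt "0 0 0.05" --pt "0 0 0.05" --pt "0 0 0" --pt "0 0 0" --turn '[0,0,0,0,0,0,0,0]' --fingers '[0.36,0.36,0.36,0.36,0.36,0.36,0.36,0.36]'

```text
clock: 10.95
position: [0.517, 0.0495, 0.2516]
eef_rot: [[-0.186, 0.983, -0.002], [0.983, 0.186, -0.0], [0.0, -0.002, -1.0]]
ft_force: [-0.3, -0.2, -0.3]
width: 0.0551
finger_force: 0.0
```

```bash
python3 - <<'E'
from h import *
s=arm.get_state(); print(s["position"],s["ft_force"])
im=eyes.snapshot("wrist"); cv2.imwrite("pics/w4.png",im[:,:,::-1])
im=eyes.snapshot("scene"); cv2.imwrite("pics/s4.png",cv2.resize(im[100:240,150:320],None,fx=4.2,fy=4.2,interpolation=3)[:,:,::-1])
E
```

```text
[0.51701758 0.04953665 0.25156473] [-0.30256101 -0.16410001 -0.25802122]
```

View pics/w4.png

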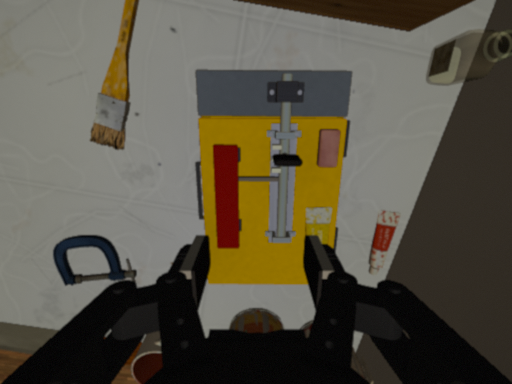

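View pics/s4.png

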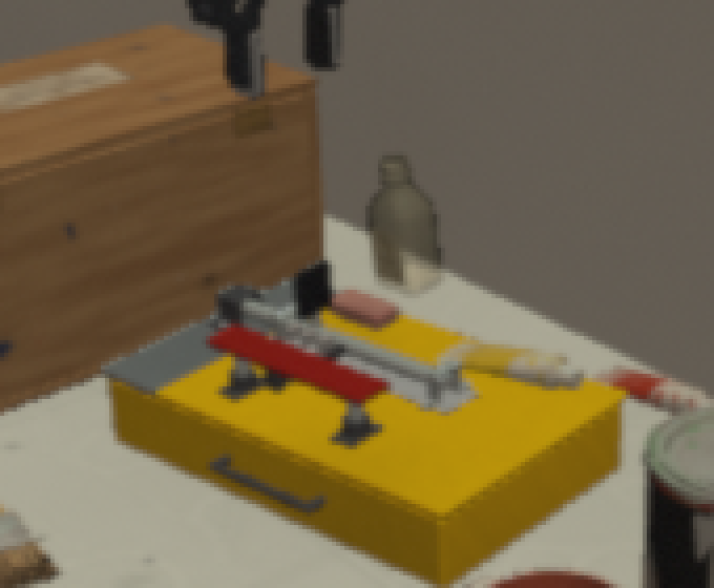

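The pictures show the bolt's nose through the keeper, the plate moved up the lid, and the red bar back at its top. The other things have not moved.

```bash
python3 -c "
from station import arm
print(arm.finish_job())"
```

```text
the job is handed in; nothing more can be done
None
```

The bolt is pushed home to its stop in the keeper, the red catch has sprung back up behind it, the arm is clear of the locker, and the job is handed in (no verdict was returned).

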